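# Balance the vial mixer and start it

## Robot

A 6-joint arm with a two-finger parallel gripper is mounted at the origin on a cart in front of the work surface, level with it; the furniture and walls round the work are solid. World frame = base frame: x ahead of the robot, y to its left, z up, the work surface at z = 0. Lengths are in m, angles in degrees, forces in N, time in s.
With the tool pointing down it reaches from about 0.25 to 0.725 m from the base axis. Payload 9.7 kg.
Tool frame: the origin (TCP) lies on the centre line of the jaws, within the pads' length; the fingertips stand 22 mm ahead of it and the grasp point (between the pads) lies 3 mm ahead of it; z points along the fingers, y is the direction in which the jaws open and shut (so a half turn about z gives the same grasp; the last joint's range is limited). The gripper opens to 85 mm and grips with 20 to 120 N. Pads are 22 mm wide; open, the fingers measure 114 mm over their backs; the gripper's body (76 mm by 85 mm) begins 54 mm behind the grasp point. The pads swing forward as they close: fully open they stand 13 mm farther back than shut.
Start: joints at [72.25, 4.979, 10.078, 95.1, 0, 90], TCP at [0.168, 0.524, 0.253] pointing down, gripper open.
Joint ranges: [-179.16, 179.16], [-48.56, 103.87], [-65.8, 70.77], [-126.05, 130.52], [-82.76, 87.17], [-180, 180]. Speed limits (degrees/s): [127.2, 127.2, 147.25, 180, 180, 180].

## Interface

Orientations are given as [roll, pitch, yaw] about the fixed x, y, z axes, in that order (R = Rz(yaw) Ry(pitch) Rx(roll)).
In Python, from workcell import get_obs, camera, camera_params, job_done gives the robot as it stands.
- The arm moves only by the tool servo_tool, never from a script. Its argument "steps" is a list of rows, each an object of numbers: "x", "y", "z": the shift along the world's x, y, z in mm; "yaw": the turn about the world's z in degrees. A call has 1 to 12 rows; each row is the pose to reach, as a shift and turn from the pose measured when the call began; what a row does not reach only later rows make up. A row lasts 1/8 s, in which the tool goes at most 62.5 mm and 10.7 degrees, less where a joint would pass 70% of its speed; a pose out of reach is approached as far as the arm can. A call with a gripper value outside its range is refused whole. "grip" is the finger opening in mm, from 0 to 85.4, set as the call begins (left out, the last holds). The fingers move at their own pace and stop on an object; "grip_force" is the grip in N (left out, the last holds). Time passes only in rows, so rows that repeat a pose let the fingers close. It gives the time, the measured TCP pose, the force and the opening at its end, in the units of the state.
- get_obs(): the state, without advancing time (a new reading comes with each control period).
- camera(name): name is "scene" or "top" or "wrist"; returns (picture, depth): 420x560x3 uint8, red, green, blue; 420x560 float32, m along the optical axis (not along the pixel's ray), 0 where there is no reading.
- camera_params(name): a dict with "intrinsics" (3x3 intrinsics, pixels), "rvec" (rotation vector, rad) and "tvec" (3), from world to camera coordinates, as OpenCV has them; the wrist camera has in their place "hand_eye" (4x4, takes a point from camera to tool coordinates, whose origin is the TCP and whose axes are the flange's). Camera axes: x right, y down, z forward; pixel columns grow to the right and rows downward; lengths in m; the calibration is good to about 2 mm. A picture is of the moment at which its call begins: read the wrist's pose just before it. camera_params takes no time and is no camera call.
- job_done(): hands the job in, once; it reports no verdict.
The state is a dict: "time": time; "q": joint angles; "qd": joint speeds; "joint_efforts": joint torques, N m; "ee_pos": TCP position; "tcp_rot": TCP orientation; "wrist_force": force on the tool from outside, world axes, zero at the start; "torque": the same for the moment, N m; "opening": finger opening in m.
Only numpy, scipy, OpenCV 4.12 (cv2) and the standard library are available. Lean on these libraries where they do the work, as an engineer would, in place of code of your own. Each camera call takes 0.05 s, during which the arm holds its last target.

## Task

The small mixer is loaded unevenly: of the three vials on its round platform, two stand straight across from each other and one has no partner. Stand the spare vial from the bench upright in the empty cup straight across the centre from that lone vial, let go of it, and then turn the mixer's knob clockwise all the way to its stop. Leave the three loaded vials in their cups and do not knock the brass weight, the flat dish or the brown bottle about.

Things in the scene. Friction and masses are not known exactly. Their poses are not given: they have to be found in the camera images.
- table_center (a point): centre of the mixer's round metal platform (158 mm across, fixed), level with the cup floors, 62 mm above the bench. Six grey cups ring it every 60 degrees, centres 60 mm from this point, at any yaw. Cup: 31 mm outside, bore 24.6 mm, rim 11 mm above this point; a vial in it has its underside at this height. Three hold a vial, three are empty (pale floor). Hub: 28 mm across, 4 mm above this point
- loaded_1_center (a point): centre (half-way up) of a capped glass vial standing in one of the cups: 20 mm body, 21 mm black cap on the top 10 mm, 52 mm tall; z axis up along the vial. Which cup it is in, and which of the three is the lone one, differ from start to start
- loaded_2_center (a point): the same for the second loaded vial, alike in every way
- loaded_3_center (a point): the same for the third loaded vial, alike in every way
- spare_center (a point): centre (half-way up) of the spare vial, which stands upright on the bench to the right of the mixer; alike to the loaded ones (20 mm body, 21 mm cap, 52 mm tall, 20 g), so this point is 26 mm above its underside; z axis up along the vial
- knob_grip (a point): on the vertical axis of the mixer's knob, at grip height, 77 mm above the bench, 7 mm below the knob's top. Knob: black upright bar 14 mm thick, 38 mm long, 32 mm tall on a round foot, on the control wing at the mixer's front right. At joint 0 the bar lies along world x (pinch it along y); bar and point turn with the joint
- knob (a joint): angle of the knob in rad: 0 is fully anticlockwise, grows as it turns clockwise seen from above, hard stop at 1.2; it stays where it is left and turns against light friction (0.03 N m). It starts between 0 and 0.25
- brass_weight: bystander: brass weight with a round button top, 22 mm wide, 34 mm tall, standing on the bench; origin at the centre of its underside
- flat_dish: bystander: flat round clear lidded dish, 63 mm wide, 15 mm tall, on the bench; origin at the centre of its underside
- brown_bottle: bystander: small brown bottle with a black dropper top, 34 mm wide, 107 mm tall, on the bench left of the mixer; origin at the centre of its underside
Mind the look-alikes: they are no part of the job. Leave any orange or pink look-alike of the part that bears loaded_3_center alone. Leave any orange or purple look-alike of the part that bears loaded_2_center alone.

How it is judged:
By the outcome, as a careful person would: the job done as asked, in the order asked, and still so for the second after the job is handed in, with the robot touching nothing.
It also fails if it takes over 51 s, if anything falls off the work surface, if the arm or the gripper's body presses on something with over 40 N, if the wrist force passes 120 N, or if a joint passes its speed limit or range.

## Working session

There is one attempt and no reset: what is moved stays moved. The work goes in short steps, Python scripts to look and compute and a tool call to move; the robot and the scene stay as the last step left them, time stands still between calls to the robot, and variables do not carry over. Pictures are saved under pics/ and viewed, and the job is handed in when it is done.

Besides the shell and the picture viewer there is one more tool, called after "Request:" as name(argument=value, ...), one argument or row to a line, values as JSON. servo_tool: Moves the arm, as the interface text tells. Its arguments: {"type":"object","properties":{"steps":{"type":"array"},"grip":{"type":"number"},"grip_force":{"type":"number"}},"required":["steps"]}

```bash
mkdir -p pics; cat > h.py <<'E'
import numpy as np, cv2
from workcell import get_obs, camera, camera_params, job_done
def snap(n,f):
    o=get_obs(); p,d=camera(n); cv2.imwrite(f'pics/{f}.png',p[:,:,::-1]); np.savez(f'{f}.npz',p=p,d=d,ee=o['ee_pos'],rot=o['tcp_rot']); return p,d,o
def world(n,d):
    P=camera_params(n);K=P['intrinsics'];R,_=cv2.Rodrigues(np.array(P['rvec']));t=np.array(P['tvec']).ravel()
    v,u=np.mgrid[:d.shape[0],:d.shape[1]]
    c=np.stack([(u-K[0][2])/K[0][0]*d,(v-K[1][2])/K[1][1]*d,d],-1)
    return (c-t)@R
E
python3 - <<'E'
from h import *
for n in('scene','top'):
    p,d,o=snap(n,n+'1')
    print({k:np.round(v,3) for k,v in o.items()})
    w=world(n,d); np.save(n+'w.npy',w)
    print(camera_params(n))
E
```

```text
{'time': np.float64(0.0), 'q': array([7.2249e+01, 5.0120e+00, 1.0034e+01, 9.5101e+01, 1.0000e-03,
       9.0000e+01]), 'qd': array([-0.016,  0.023, -0.06 , -0.057, -0.017, -0.078]), 'joint_efforts': array([ 0.0000e+00, -5.2039e+01,  4.6480e+01,  1.6000e-02, -0.0000e+00,
        0.0000e+00]), 'ee_pos': array([0.168, 0.524, 0.253]), 'tcp_rot': array([-1.79921e+02, -1.00000e-03,  1.62249e+02]), 'wrist_force': array([-0.855,  0.748, -0.435]), 'torque': array([-0.013,  0.019, -0.017]), 'opening': np.float64(0.085)}
{'intrinsics': array([[472.88120012,   0.        , 280.24768565],
       [  0.        , 472.88120012, 216.13349133],
       [  0.        ,   0.        ,   1.        ]]), 'rvec': array([ 0.72050665, -2.61751648,  1.09435804]), 'tvec': array([0.58924442, 0.12206261, 1.17812027])}
{'time': np.float64(0.05), 'q': array([72.248,  5.012, 10.034, 95.098, -0.   , 90.002]), 'qd': array([-0.031,  0.009, -0.008,  0.006, -0.071, -0.039]), 'joint_efforts': array([ 3.0000e-03, -5.2208e+01,  4.6612e+01,  1.7000e-02,  0.0000e+00,
        0.0000e+00]), 'ee_pos': array([0.168, 0.524, 0.253]), 'tcp_rot': array([-179.923,    0.   ,  162.246]), 'wrist_force': array([ 0.535, -0.027, -0.456]), 'torque': array([-0.05 ,  0.005,  0.017]), 'opening': np.float64(0.085)}
{'intrinsics': array([[447.44572178,   0.        , 273.2852783 ],
       [  0.        , 447.44572178, 211.63288288],
       [  0.        ,   0.        ,   1.        ]]), 'rvec': array([ 2.10006051, -2.15983071,  0.18531239]), 'tvec': array([0.23612836, 0.52447863, 1.17292943])}
```

View pics/scene1.png

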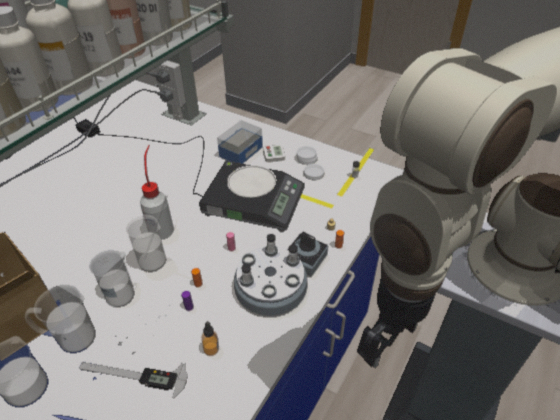

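View pics/top1.png

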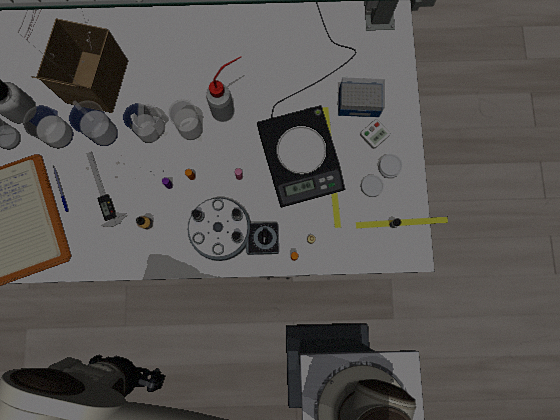

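```bash
python3 - <<'E'
from h import *
w=np.load('topw.npy');s=np.load('scenew.npy')
p=cv2.imread('pics/top1.png')
for (u,v) in [(395,222),(294,254),(311,239),(238,173),(190,174),(167,182),(144,221),(197,214),(219,204),(237,212),(236,237),(197,239),(219,249),(218,227),(264,237),(372,185)]:
    print(u,v,np.round(w[v,u],3))
a=cv2.resize(p[185:270,175:280],None,fx=7,fy=7,interpolation=cv2.INTER_CUBIC);cv2.imwrite('pics/topc.png',a)
q=cv2.imread('pics/scene1.png')
b=cv2.resize(q[215:315,220:350],None,fx=5,fy=5,interpolation=cv2.INTER_CUBIC)
c=cv2.resize(q[140:200,325:385],None,fx=5,fy=5,interpolation=cv2.INTER_CUBIC)
cv2.imwrite('pics/sc.png',b);cv2.imwrite('pics/spare.png',c)
E
```

```text
395 222 [ 0.492 -0.106  0.051]
294 254 [0.413 0.169 0.054]
311 239 [0.455 0.121 0.034]
238 173 [0.64  0.315 0.054]
190 174 [0.642 0.448 0.052]
167 182 [0.622 0.511 0.049]
144 221 [0.511 0.565 0.073]
197 214 [0.518 0.418 0.114]
219 204 [0.554 0.368 0.058]
237 212 [0.521 0.315 0.113]
236 237 [0.456 0.318 0.113]
197 239 [0.46  0.426 0.064]
219 249 [0.432 0.368 0.062]
218 227 [0.49  0.37  0.067]
264 237 [0.458 0.248 0.08 ]
372 185 [ 0.605 -0.06   0.014]
```

View pics/topc.png

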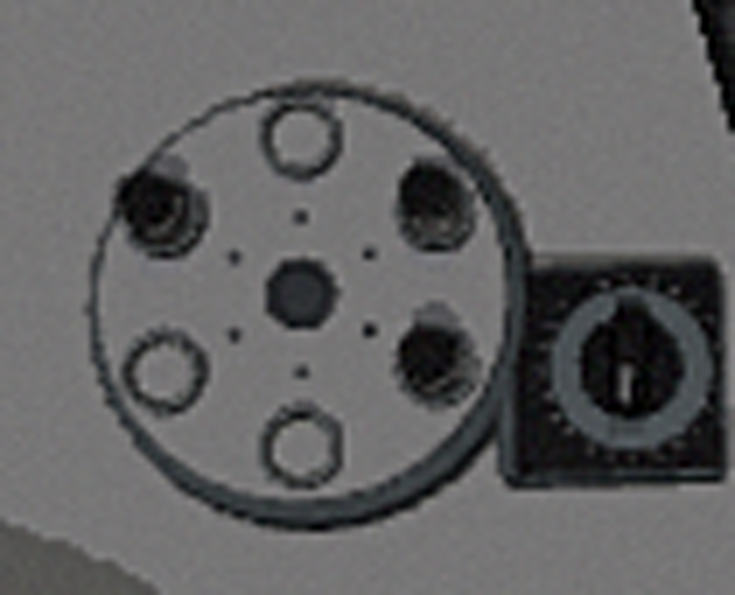

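View pics/sc.png

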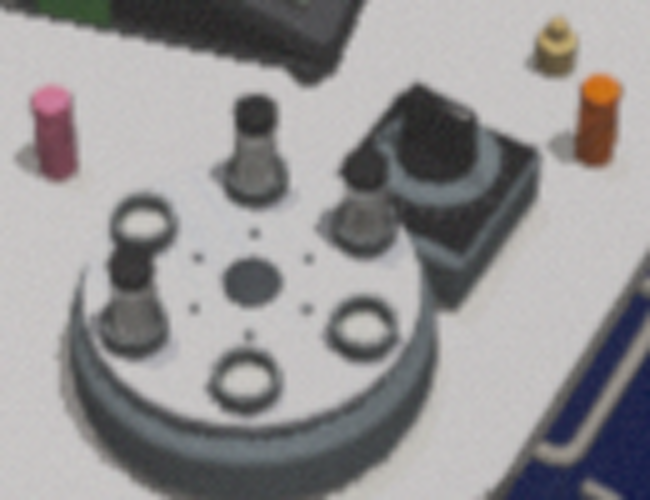

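View pics/spare.png

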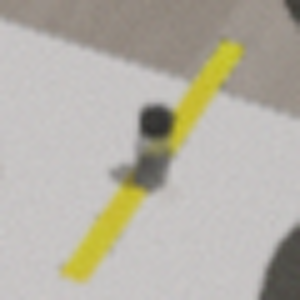

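```bash
cat >> h.py <<'E'
def ray(n,u,v,z):
    P=camera_params(n);K=P['intrinsics'];R,_=cv2.Rodrigues(np.array(P['rvec']));t=np.array(P['tvec']).ravel()
    r=R.T@np.array([(u-K[0][2])/K[0][0],(v-K[1][2])/K[1][1],1]);o=-R.T@t
    return o+r*(z-o[2])/r[2]
E
python3 - <<'E'
from h import *
def c(x,y): return (x+.5)/7-.5+175,(y+.5)/7-.5+185
print('hub',ray('top',*c(302,293),.066).round(4))
for n,x,y in [('top',302,139),('LL',166,372),('bot',303,446)]: print(n,ray('top',*c(x,y),.073).round(4))
print('capsUL,UR,LR',[ray('top',*c(x,y),.114).round(4) for x,y in[(148,195),(432,190),(430,345)]])
w=np.load('topw.npy')
for nm,ctr,r,z0 in [('spare',(0.492,-.106),.03,.03),('knobtop',(.458,.25),.03,.075),('foot',(.458,.25),.04,.045)]:
    for cam in('top','scene'):
        w=np.load(cam+'w.npy')
        m=(np.hypot(w[...,0]-ctr[0],w[...,1]-ctr[1])<r)&(w[...,2]>z0)
        q=w[m]; v,u=np.nonzero(m); print(nm,cam,len(q),q.mean(0).round(4),q.min(0).round(3),q.max(0).round(3),u.min(),u.max(),v.min(),v.max())
p=cv2.imread('pics/top1.png');cv2.imwrite('pics/sp2.png',cv2.resize(p[200:245,370:420],None,fx=10,fy=10,interpolation=cv2.INTER_CUBIC))
E
```

```text
hub [0.4916 0.3705 0.066 ]
top [0.5499 0.3693 0.073 ]
LL [0.4619 0.4211 0.073 ]
bot [0.4326 0.3696 0.073 ]
capsUL,UR,LR [array([0.5225, 0.4209, 0.114 ]), array([0.5214, 0.3165, 0.114 ]), array([0.4642, 0.318 , 0.114 ])]
spare top 60 [ 0.4919 -0.1102  0.0485] [ 0.484 -0.12   0.03 ] [ 0.504 -0.102  0.056] 392 400 218 226
spare scene 59 [ 0.4913 -0.1081  0.0439] [ 0.483 -0.122  0.03 ] [ 0.502 -0.098  0.054] 353 359 161 170
knobtop top 75 [0.4616 0.246  0.0831] [0.444 0.239 0.077] [0.479 0.253 0.089] 262 267 229 242
knobtop scene 85 [0.4596 0.248  0.0813] [0.442 0.239 0.075] [0.48  0.256 0.086] 301 315 232 243
foot top 336 [0.4609 0.2466 0.0573] [0.431 0.216 0.045] [0.495 0.286 0.089] 250 276 225 249
foot scene 306 [0.4591 0.2517 0.0626] [0.432 0.217 0.045] [0.491 0.278 0.086] 297 319 232 255
```

View pics/sp2.png

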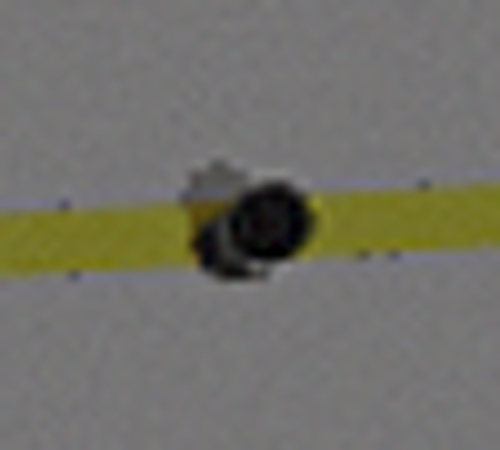

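Request:
servo_tool(
  steps=[
    {"x": 160, "y": -310, "z": 0, "yaw": -16},
    {"x": 160, "y": -310, "z": 0, "yaw": -16},
    {"x": 160, "y": -310, "z": 0, "yaw": -16},
    {"x": 160, "y": -310, "z": 0, "yaw": -16},
    {"x": 160, "y": -310, "z": 0, "yaw": -16},
    {"x": 324, "y": -634, "z": -53, "yaw": -32},
    {"x": 324, "y": -634, "z": -53, "yaw": -32},
    {"x": 324, "y": -634, "z": -53, "yaw": -32},
    {"x": 324, "y": -634, "z": -53, "yaw": -32},
    {"x": 324, "y": -634, "z": -53, "yaw": -32},
    {"x": 324, "y": -634, "z": -53, "yaw": -32},
    {"x": 324, "y": -634, "z": -53, "yaw": -32},
  ],
  grip=50,
)

```text
time: 1.6
ee_pos: [0.492, -0.1131, 0.1983]
tcp_rot: [-179.9, -0.1, 130.1]
wrist_force: [-0.5, 0.3, 0.5]
opening: 0.0501
```

```bash
cat >> h.py <<'E'
from scipy.spatial.transform import Rotation as Ro
def wworld(d,o):
    P=camera_params('wrist');K=P['intrinsics'];H=np.array(P['hand_eye'])
    v,u=np.mgrid[:d.shape[0],:d.shape[1]]
    c=np.stack([(u-K[0][2])/K[0][0]*d,(v-K[1][2])/K[1][1]*d,d],-1)
    t=c@H[:3,:3].T+H[:3,3]
    return t@Ro.from_euler('xyz',o['tcp_rot'],degrees=True).as_matrix().T+np.array(o['ee_pos'])
E
python3 - <<'E'
from h import *
p,d,o=snap('wrist','w1'); print(o['ee_pos'].round(4),camera_params('wrist'))
w=wworld(d,o)
m=(np.hypot(w[...,0]-.492,w[...,1]+.11)<.025)&(w[...,2]>.045)&(w[...,2]<.06)
q=w[m];v,u=np.nonzero(m);print(len(q),q.mean(0).round(4),q.min(0).round(3),q.max(0).round(3),(q.min(0)+q.max(0))/2,u.mean(),v.mean())
E
```

```text
[ 0.492  -0.1131  0.1983] {'intrinsics': array([[354.91800895,   0.        , 279.02307851],
       [  0.        , 354.91800895, 210.10255652],
       [  0.        ,   0.        ,   1.        ]]), 'hand_eye': array([[-1.08575928e-03, -9.63240276e-01, -2.68639146e-01,
         6.69780348e-02],
       [ 9.99999083e-01, -1.26326356e-03,  4.87896329e-04,
        -1.38011234e-03],
       [-8.09323439e-04, -2.68638370e-01,  9.63240765e-01,
        -1.20909555e-01],
       [ 0.00000000e+00,  0.00000000e+00,  0.00000000e+00,
         1.00000000e+00]])}
557 [ 0.4935 -0.114   0.0522] [ 0.484 -0.125  0.045] [ 0.504 -0.104  0.055] [ 0.49399248 -0.11459543  0.05009281] 281.7630161579892 202.99640933572712
```

View pics/w1.png

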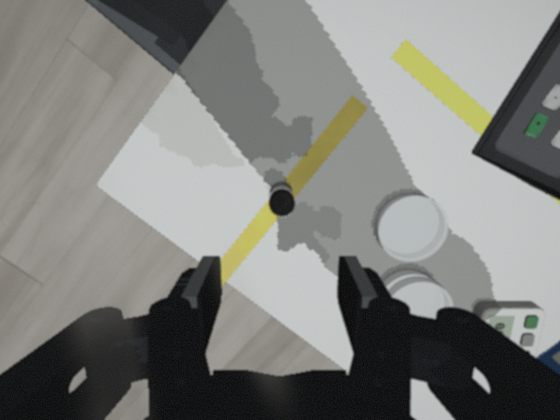

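Request:
servo_tool(
  steps=[
    {"x": 1.5, "y": -1, "z": -50},
    {"x": 1.5, "y": -1, "z": -90},
    {"x": 1.5, "y": -1, "z": -120},
    {"x": 1.5, "y": -1, "z": -145},
    {"x": 1.5, "y": -1, "z": -159},
    {"x": 1.5, "y": -1, "z": -159},
    {"x": 1.5, "y": -1, "z": -159},
  ],
)

```text
schema error: expected keys x, y, z, yaw
```

Request:
servo_tool(
  steps=[
    {"z": 0},
    {"z": 0},
    {"z": 0},
    {"z": 0},
    {"z": 0},
    {"z": 0},
  ],
  grip=10,
  grip_force=30,
)

```text
schema error: expected keys x, y, z, yaw
```

Request:
servo_tool(
  steps=[
    {"x": 1.5, "y": -1, "z": -50, "yaw": 0},
    {"x": 1.5, "y": -1, "z": -90, "yaw": 0},
    {"x": 1.5, "y": -1, "z": -120, "yaw": 0},
    {"x": 1.5, "y": -1, "z": -145, "yaw": 0},
    {"x": 1.5, "y": -1, "z": -159, "yaw": 0},
    {"x": 1.5, "y": -1, "z": -159, "yaw": 0},
    {"x": 1.5, "y": -1, "z": -159, "yaw": 0},
  ],
)

```text
time: 2.52
ee_pos: [0.4948, -0.1155, 0.0397]
tcp_rot: [-179.9, 0.0, 130.1]
wrist_force: [-0.2, 0.8, -0.6]
opening: 0.0498
```

Request:
servo_tool(
  steps=[
    {"x": 0, "y": 0, "z": 0, "yaw": 0},
    {"x": 0, "y": 0, "z": 0, "yaw": 0},
    {"x": 0, "y": 0, "z": 0, "yaw": 0},
    {"x": 0, "y": 0, "z": 0, "yaw": 0},
    {"x": 0, "y": 0, "z": 0, "yaw": 0},
    {"x": 0, "y": 0, "z": 0, "yaw": 0},
  ],
  grip=10,
  grip_force=30,
)

```text
time: 3.28
ee_pos: [0.4954, -0.1156, 0.0407]
tcp_rot: [-179.9, 0.1, 130.1]
wrist_force: [-1.8, -0.6, 6.3]
opening: 0.0196
```

Request:
servo_tool(
  steps=[
    {"x": 0, "y": 0, "z": 30, "yaw": 0},
    {"x": 0, "y": 0, "z": 80, "yaw": 0},
    {"x": 0, "y": 0, "z": 130, "yaw": 0},
    {"x": 0, "y": 0, "z": 160, "yaw": 0},
    {"x": 0, "y": 0, "z": 160, "yaw": 0},
    {"x": 0, "y": 0, "z": 160, "yaw": 0},
  ],
)

```text
time: 4.03
ee_pos: [0.4951, -0.1156, 0.1998]
tcp_rot: [-179.9, 0.1, 130.1]
wrist_force: [0.0, 0.1, -0.0]
opening: 0.0196
```

```bash
python3 - <<'E'
from h import *
p,d,o=snap('wrist','w2');print(o['ee_pos'],o['wrist_force'],o['opening'])
p,d,o=snap('scene','s2')
cv2.imwrite('pics/s2c.png',cv2.resize(p[60:200,280:420,::-1],None,fx=4,fy=4,interpolation=cv2.INTER_CUBIC))
E
```

```text
[ 0.49514397 -0.11555276  0.19980639] [ 0.02429352  0.11880774 -0.00590239] 0.019594973865061996
```

View pics/s2c.png

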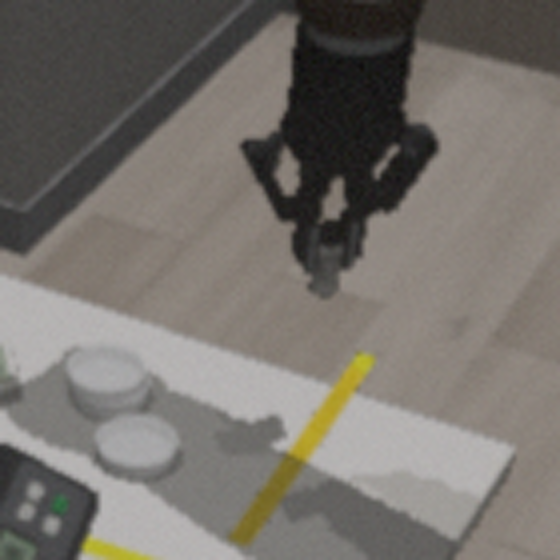

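View pics/w2.png

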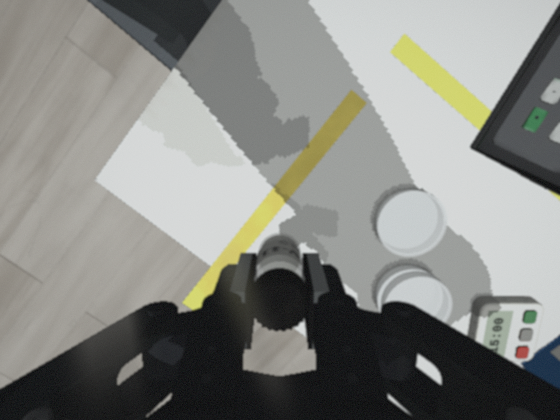

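```bash
python3 - <<'E'
from h import *
z=np.load('w2.npz');o=dict(ee_pos=z['ee'],tcp_rot=z['rot']);w=wworld(z['d'],o)
H=Ro.from_euler('xyz',z['rot'],degrees=True).as_matrix()
t=(w-z['ee'])@H
g=z['p'].astype(int).sum(-1)
# cap / vial pts
for name,b in [('cap',(slice(275,330),slice(255,306))),('body',(slice(235,275),slice(262,298)))]:
    q=t[b].reshape(-1,3); q=q[(z['d'][b].ravel()>0)&(q[:,2]<.06)&(q[:,2]>-.03)]
    print(name,len(q),np.median(q,0).round(4),np.percentile(q,3,axis=0).round(4),np.percentile(q,97,axis=0).round(4))
for r in range(240,332,8): print(r,t[r,281].round(4), t[r,265,2].round(3))
E
```

```text
cap 2665 [ 0.0042 -0.001  -0.0117] [-0.0061 -0.0093 -0.0129] [ 0.0113  0.0074 -0.002 ]
body 1379 [ 0.0108 -0.001   0.0121] [ 0.0082 -0.0081 -0.0047] [0.0119 0.0058 0.037 ]
240 [ 0.0118 -0.0004  0.0274] 0.037
248 [ 0.0117 -0.0005  0.0182] 0.024
256 [ 0.0114 -0.0005  0.0104] 0.014
264 [ 0.0113 -0.0006  0.0028] 0.007
272 [ 0.0115 -0.0006 -0.0045] -0.001
280 [ 0.0109 -0.0007 -0.0095] -0.007
288 [ 0.0085 -0.0007 -0.0107] -0.012
296 [ 0.0054 -0.0007 -0.0107] -0.012
304 [ 0.0035 -0.0007 -0.0127] -0.012
312 [-0.0009 -0.0007 -0.0106] -0.012
320 [-0.0037 -0.0007 -0.0112] -0.121
328 [-0.0059 -0.0007 -0.0126] 1.049
```

Request:
servo_tool(
  steps=[
    {"x": -32, "y": 537, "z": 10, "yaw": 50},
    {"x": -32, "y": 537, "z": 10, "yaw": 50},
    {"x": -32, "y": 537, "z": 10, "yaw": 50},
    {"x": -32, "y": 537, "z": 10, "yaw": 50},
    {"x": -32, "y": 537, "z": 10, "yaw": 50},
    {"x": -32, "y": 537, "z": 10, "yaw": 50},
    {"x": -32, "y": 537, "z": 10, "yaw": 50},
    {"x": -32, "y": 537, "z": 10, "yaw": 50},
    {"x": -32, "y": 537, "z": 10, "yaw": 50},
    {"x": -32, "y": 537, "z": 10, "yaw": 50},
    {"x": -32, "y": 537, "z": 10, "yaw": 50},
    {"x": -32, "y": 537, "z": 10, "yaw": 50},
  ],
)

```text
time: 5.62
ee_pos: [0.4631, 0.4205, 0.2092]
tcp_rot: [-179.8, -0.0, -180.0]
wrist_force: [-0.1, 0.5, -0.7]
opening: 0.0192
```

```bash
python3 - <<'E'
from h import *
p,d,o=snap('wrist','w3');print(o['ee_pos'],o['tcp_rot'],o['q'].round(1),o['opening'])
E
```

```text
[0.46307946 0.42045526 0.20924227] [-1.79845222e+02 -9.92647598e-03 -1.79986858e+02] [42.3 15.  16.6 91.7 -0.1 42.3] 0.019220653023778483
```

View pics/w3.png

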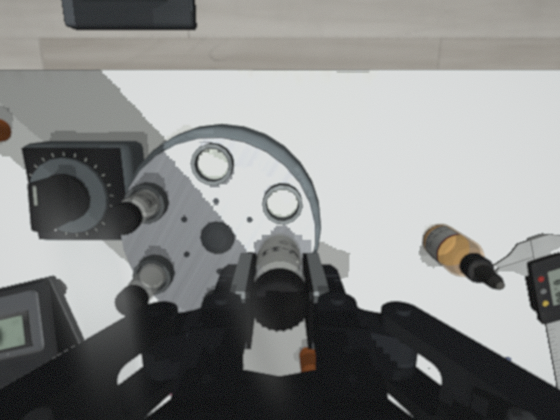

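```bash
cat >> h.py <<'E'
def wray(u,v,z,ee,rot):
    P=camera_params('wrist');K=P['intrinsics'];H=np.array(P['hand_eye']);R=Ro.from_euler('xyz',rot,degrees=True).as_matrix()
    r=R@H[:3,:3]@np.array([(u-K[0][2])/K[0][0],(v-K[1][2])/K[1][1],1]);o=R@H[:3,3]+ee
    return o+r*(z-o[2])/r[2]
E
python3 - <<'E'
from h import *
z=np.load('w3.npz');ee,rot=z['ee'],z['rot']
p=cv2.imread('pics/w3.png');cv2.imwrite('pics/w3c.png',cv2.resize(p[140:260,180:310],None,fx=5,fy=5,interpolation=cv2.INTER_CUBIC))
for n,u,v,h in [('T',282,202.5,.073),('bot',213,163.5,.073),('hub',217.5,238,.066)]: print(n,wray(u,v,h,ee,rot).round(4))
w=wworld(z['d'],dict(ee_pos=ee,tcp_rot=rot))
R=Ro.from_euler('xyz',rot,degrees=True).as_matrix();t=(w-ee)@R
for r in range(240,320,10): print(r,t[r,281].round(4))
print('platform z',np.median(w[190:215,170:250,2]), 'rim', w[202,264:300,2].round(3))
E
```

```text
T [0.4606 0.4207 0.073 ]
bot [0.4314 0.3706 0.073 ]
hub [0.4914 0.3698 0.066 ]
240 [ 0.0128 -0.0009  0.0285]
250 [ 0.013  -0.0009  0.016 ]
260 [ 0.013 -0.001  0.006]
270 [ 0.0128 -0.0011 -0.0026]
280 [ 0.0129 -0.0011 -0.0108]
290 [ 0.0097 -0.0011 -0.0118]
300 [ 0.0063 -0.0011 -0.0126]
310 [ 0.002  -0.0011 -0.0119]
platform z 0.060375951220936655 rim [0.074 0.075 0.074 0.063 0.063 0.064 0.063 0.064 0.064 0.063 0.062 0.063
 0.063 0.063 0.062 0.063 0.063 0.064 0.062 0.063 0.063 0.063 0.063 0.063
 0.064 0.063 0.062 0.063 0.064 0.062 0.063 0.063 0.063 0.062 0.063 0.072]
```

View pics/w3c.png

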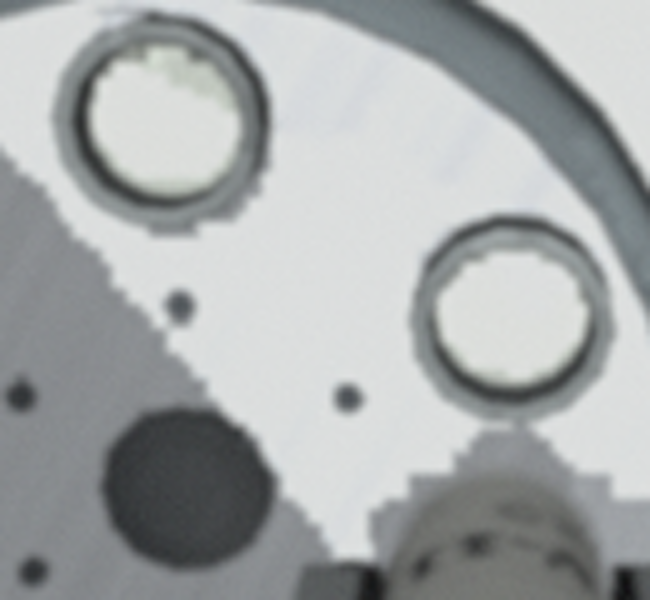

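Request:
servo_tool(
  steps=[
    {"x": 0.3, "y": 1.3, "z": -30, "yaw": 0},
    {"x": 0.3, "y": 1.3, "z": -60, "yaw": 0},
    {"x": 0.3, "y": 1.3, "z": -80, "yaw": 0},
    {"x": 0.3, "y": 1.3, "z": -83, "yaw": 0},
    {"x": 0.3, "y": 1.3, "z": -83, "yaw": 0},
  ],
)

```text
time: 6.3
ee_pos: [0.4638, 0.4215, 0.1273]
tcp_rot: [-179.9, 0.0, 180.0]
wrist_force: [-0.3, -0.1, 0.3]
opening: 0.0195
```

```bash
python3 - <<'E'
from h import *
p,d,o=snap('wrist','w4');print(o['ee_pos'],o['tcp_rot'],o['opening'])
cv2.imwrite('pics/w4c.png',cv2.resize(p[200:340,200:360,::-1],None,fx=5,fy=4.2,interpolation=cv2.INTER_CUBIC))
p,d,o=snap('scene','s4')
cv2.imwrite('pics/s4c.png',cv2.resize(p[220:310,220:320,::-1],None,fx=6,fy=6,interpolation=cv2.INTER_CUBIC))
E
```

```text
[0.46376423 0.42147843 0.12733421] [-1.79893856e+02  3.90017979e-02  1.79971547e+02] 0.01951898656671414
```

View pics/w4c.png

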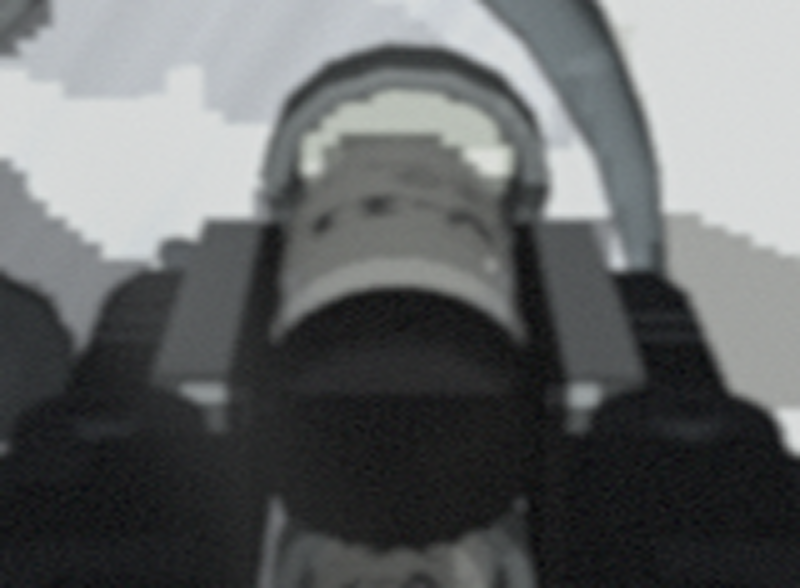

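View pics/s4c.png

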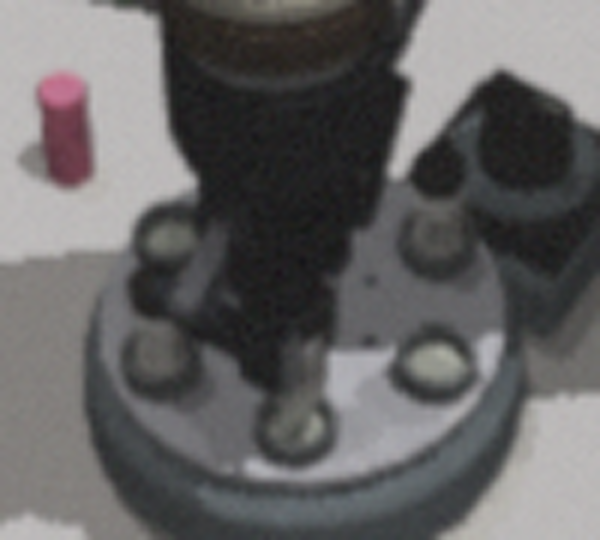

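```bash
python3 - <<'E'
from h import *
z=np.load('w4.npz');ee,rot=z['ee'],z['rot']
w=wworld(z['d'],dict(ee_pos=ee,tcp_rot=rot))
for r in range(204,290,3): print(r,w[r,281].round(4))
print('rim front->centre',wray(281,210.7,.073,ee,rot)+[.0155,0,0],'vial bot->axis',wray(281,232,.0866,ee,rot)+[.01,0,0])
print(wray(254,240,.073,ee,rot),wray(309,240,.073,ee,rot))
print(wray(257.5,245,.085,ee,rot),wray(303.5,245,.085,ee,rot))
E
```

```text
204 [0.4441 0.4207 0.0615]
207 [0.4461 0.4207 0.0607]
210 [0.4479 0.4207 0.0601]
213 [0.4478 0.4207 0.0665]
216 [0.4478 0.4207 0.072 ]
219 [0.4486 0.4207 0.0747]
222 [0.4541 0.4207 0.0625]
225 [0.4558 0.4207 0.0626]
228 [0.4573 0.4207 0.0631]
231 [0.4594 0.4207 0.0623]
234 [0.4513 0.4206 0.09  ]
237 [0.4515 0.4206 0.0936]
240 [0.4509 0.4206 0.099 ]
243 [0.4508 0.4205 0.103 ]
246 [0.4507 0.4205 0.107 ]
249 [0.4512 0.4205 0.1092]
252 [0.4508 0.4205 0.1134]
255 [0.4509 0.4205 0.1161]
258 [0.4507 0.4205 0.1196]
261 [0.4506 0.4205 0.1227]
264 [0.4512 0.4204 0.1243]
267 [0.452  0.4204 0.1251]
270 [0.4511 0.4204 0.1297]
273 [0.4506 0.4204 0.1331]
276 [0.4509 0.4204 0.135 ]
279 [0.4507 0.4204 0.1376]
282 [0.4517 0.4204 0.1379]
285 [0.4521 0.4204 0.1393]
288 [0.454  0.4204 0.1379]
rim front->centre [0.46017994 0.42068825 0.073     ] vial bot->axis [0.46148985 0.42062316 0.0866    ]
[0.46064893 0.4065079  0.073     ] [0.46068812 0.43538963 0.073     ]
[0.4587802  0.40908773 0.085     ] [0.45881063 0.43168045 0.085     ]
```

```bash
cat >> h.py <<'E'
def wproj(X,ee,rot):
    P=camera_params('wrist');K=np.array(P['intrinsics']);H=np.array(P['hand_eye']);R=Ro.from_euler('xyz',rot,degrees=True).as_matrix()
    c=((X-ee)@R-H[:3,3])@H[:3,:3]; q=c@K.T; return q[:,:2]/q[:,2:]
def circ(c,r,z):
    a=np.linspace(0,2*np.pi,90); return np.stack([c[0]+r*np.cos(a),c[1]+r*np.sin(a),0*a+z],1)
def overlay(f,cs,roi,out,s=6):
    z=np.load(f+'.npz');x0,x1,y0,y1=roi
    im=cv2.resize(z['p'][y0:y1,x0:x1,::-1],None,fx=s,fy=s,interpolation=cv2.INTER_CUBIC)
    for c,r,h,col in cs:
        q=wproj(circ(c,r,h),z['ee'],z['rot']); q=((q-[x0,y0]+.5)*s-.5).astype(int)
        cv2.polylines(im,[q.reshape(-1,1,2)],True,col,1)
    cv2.imwrite(f'pics/{out}.png',im)
E
python3 - <<'E'
from h import *
c=(.4620,.4212);v=(.461,.4207)
overlay('w4',[(c,.0155,.073,(0,0,255)),(c,.0123,.073,(0,255,0)),(c,.0155,.062,(255,0,0)),(v,.010,.0868,(0,255,255)),(v,.0105,.1388,(255,0,255))],(220,340,200,300),'ov4')
overlay('w3',[(c,.0155,.073,(0,0,255)),(c,.0123,.073,(0,255,0)),(c,.0155,.062,(255,0,0)),((.4914,.3698),.014,.066,(0,255,255))],(180,310,150,250),'ov3')
E
```

```text
(no output)
```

View pics/ov4.png

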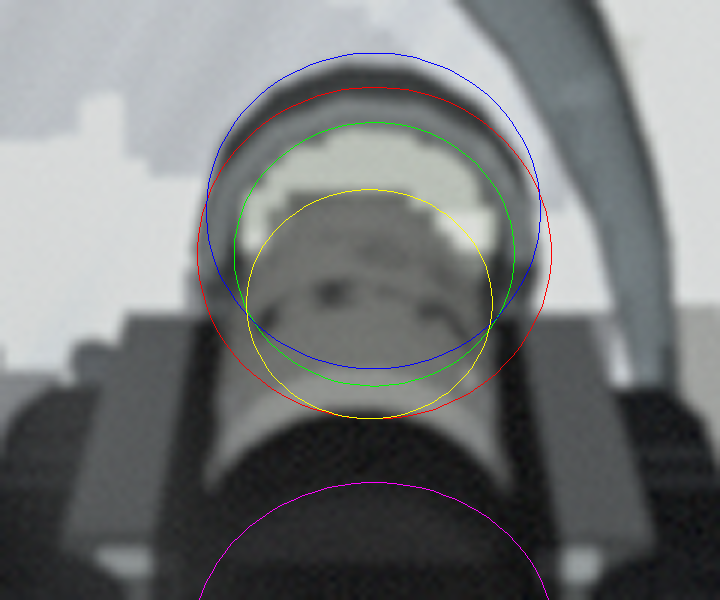

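View pics/ov3.png

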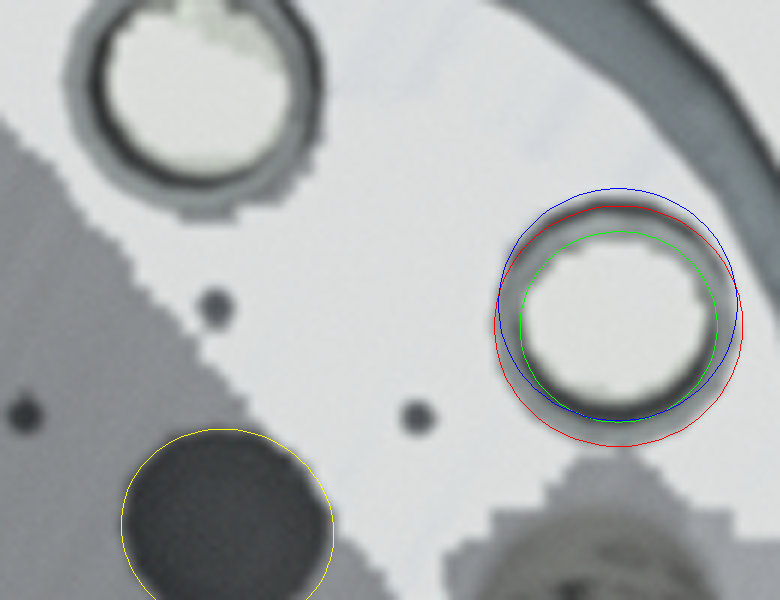

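Request:
servo_tool(
  steps=[
    {"x": 1, "y": 0.7, "z": 0, "yaw": 0},
    {"x": 1, "y": 0.7, "z": -6, "yaw": 0},
    {"x": 1, "y": 0.7, "z": -12, "yaw": 0},
    {"x": 1, "y": 0.7, "z": -17, "yaw": 0},
    {"x": 1, "y": 0.7, "z": -17, "yaw": 0},
  ],
)

```text
time: 7.02
ee_pos: [0.4647, 0.4224, 0.1101]
tcp_rot: [-179.9, 0.0, 180.0]
wrist_force: [0.7, 0.4, -0.3]
opening: 0.0196
```

```bash
python3 - <<'E'
from h import *
p,d,o=snap('wrist','w5');print(o['ee_pos'],o['wrist_force'],o['torque'])
c=(.4620,.4212);v=(.462,.4215)
overlay('w5',[(c,.0155,.073,(0,0,255)),(c,.0123,.073,(0,255,0))],(220,340,200,300),'ov5')
E
```

```text
[0.46468684 0.42236758 0.11005927] [ 0.65748133  0.375538   -0.3441238 ] [-0.02566535 -0.01012988  0.05433821]
```

View pics/ov5.png

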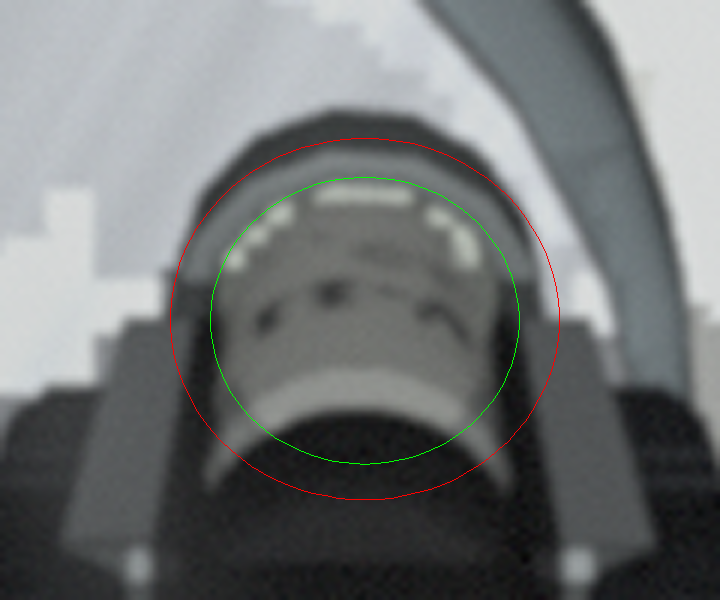

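Request:
servo_tool(
  steps=[
    {"x": 0, "y": 0, "z": -3, "yaw": 0},
    {"x": 0, "y": 0, "z": -6, "yaw": 0},
    {"x": 0, "y": 0, "z": -7, "yaw": 0},
    {"x": 0, "y": 0, "z": -7, "yaw": 0},
  ],
)

```text
time: 7.58
ee_pos: [0.4647, 0.4225, 0.1034]
tcp_rot: [-179.9, 0.1, 180.0]
wrist_force: [0.4, 0.2, -0.5]
opening: 0.0194
```

Request:
servo_tool(
  steps=[
    {"x": 0, "y": 0, "z": -0.7, "yaw": 0},
    {"x": 0, "y": 0, "z": -0.7, "yaw": 0},
  ],
)

```text
time: 7.82
ee_pos: [0.4648, 0.4225, 0.1029]
tcp_rot: [-179.9, 0.1, 180.0]
wrist_force: [-0.6, -0.6, 0.0]
opening: 0.0194
```

Request:
servo_tool(
  steps=[
    {"x": 0, "y": 0, "z": 0, "yaw": 0},
    {"x": 0, "y": 0, "z": 0, "yaw": 0},
    {"x": 0, "y": 0, "z": 0, "yaw": 0},
    {"x": 0, "y": 0, "z": 0, "yaw": 0},
  ],
  grip=36,
)

```text
time: 8.32
ee_pos: [0.4648, 0.4225, 0.1028]
tcp_rot: [-179.9, 0.1, 180.0]
wrist_force: [0.2, 0.1, 0.5]
opening: 0.036
```

Request:
servo_tool(
  steps=[
    {"x": 0, "y": 0, "z": 15, "yaw": 0},
    {"x": 0, "y": 0, "z": 40, "yaw": 0},
    {"x": 0, "y": 0, "z": 80, "yaw": 0},
    {"x": 0, "y": 0, "z": 100, "yaw": 0},
    {"x": 0, "y": -60, "z": 100, "yaw": 0},
    {"x": 0, "y": -120, "z": 100, "yaw": 0},
    {"x": -4, "y": -175, "z": 100, "yaw": 0},
    {"x": -4, "y": -175, "z": 100, "yaw": 0},
    {"x": -4, "y": -175, "z": 100, "yaw": 0},
  ],
)

```text
time: 9.45
ee_pos: [0.4611, 0.2477, 0.2039]
tcp_rot: [-180.0, 0.1, 180.0]
wrist_force: [-0.5, 0.2, 0.2]
opening: 0.036
```

```bash
python3 - <<'E'
from h import *
p,d,o=snap('wrist','w6');print(o['ee_pos'],o['tcp_rot'],o['q'].round(1))
p,d,o=snap('scene','s6')
cv2.imwrite('pics/s6c.png',cv2.resize(p[210:310,210:350,::-1],None,fx=5,fy=5,interpolation=cv2.INTER_CUBIC))
E
```

```text
[0.46112601 0.24774299 0.20390997] [-1.79973351e+02  1.40964552e-01  1.79953094e+02] [28.3  0.5 -0.1 89.3 -0.1 28.3]
```

View pics/w6.png

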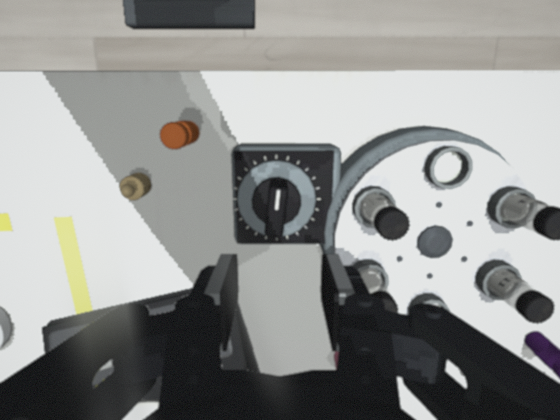

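View pics/s6c.png

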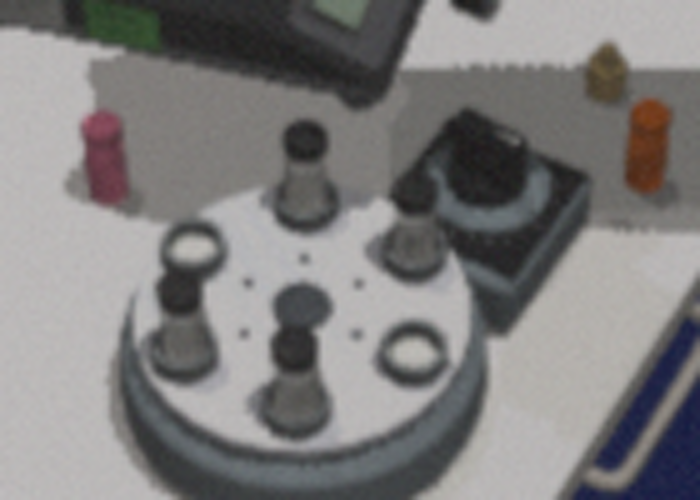

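```bash
python3 - <<'E'
from h import *
z=np.load('w6.npz');w=wworld(z['d'],dict(ee_pos=z['ee'],tcp_rot=z['rot']))
m=(np.hypot(w[...,0]-.459,w[...,1]-.248)<.03)&(w[...,2]>.074)&(w[...,2]<.1)
q=w[m];v,u=np.nonzero(m);print(len(q),q.mean(0).round(4),q.min(0).round(4),q.max(0).round(4))
t=q[q[:,2]>.081];r=cv2.minAreaRect((t[:,:2]*1000).astype(np.float32));print(len(t),r,np.median(t[:,2]))
f=w[(np.hypot(w[...,0]-.459,w[...,1]-.248)<.03)];print(np.histogram(f[:,2],bins=np.arange(.03,.1,.004)))
p=cv2.imread('pics/w6.png');cv2.imwrite('pics/w6c.png',cv2.resize(p[140:250,225:350],None,fx=6,fy=5.4,interpolation=cv2.INTER_CUBIC))
E
```

```text
1020 [0.461  0.244  0.0837] [0.4433 0.2358 0.074 ] [0.4813 0.2524 0.0862]
970 ((462.6151123046875, 243.91952514648438), (13.94821834564209, 37.950836181640625), 84.07093811035156) 0.0840727046560601
(array([   0,    0,  228,  712, 1286,  370,  666,   17,   20,   19,   19,
         22,   73,  920,    5,    0,    0]), array([0.03 , 0.034, 0.038, 0.042, 0.046, 0.05 , 0.054, 0.058, 0.062,
       0.066, 0.07 , 0.074, 0.078, 0.082, 0.086, 0.09 , 0.094, 0.098]))
```

View pics/w6c.png

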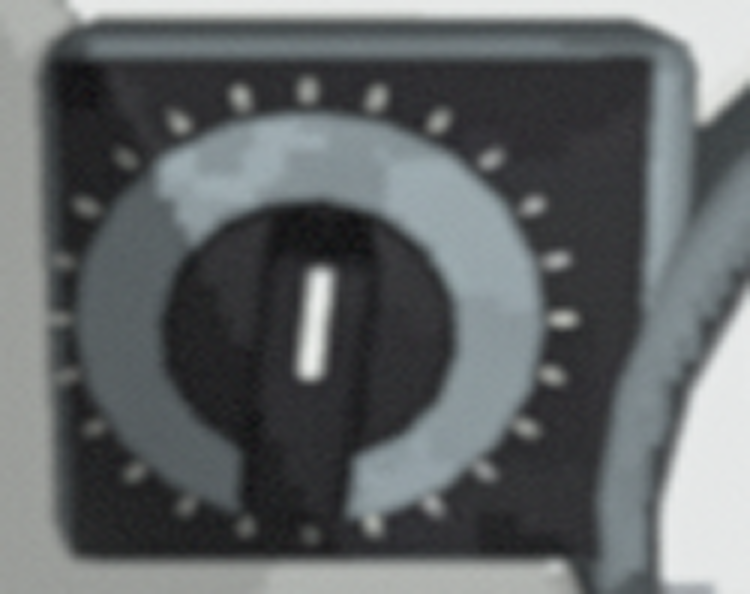

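Request:
servo_tool(
  steps=[
    {"x": 1.4, "y": -2.4, "z": -40, "yaw": -6},
    {"x": 1.4, "y": -2.4, "z": -80, "yaw": -6},
    {"x": 1.4, "y": -2.4, "z": -105, "yaw": -6},
    {"x": 1.4, "y": -2.4, "z": -121, "yaw": -6},
    {"x": 1.4, "y": -2.4, "z": -121, "yaw": -6},
  ],
)

```text
time: 10.18
ee_pos: [0.4619, 0.2464, 0.0814]
tcp_rot: [-179.9, -0.0, 174.1]
wrist_force: [0.3, 0.0, -0.2]
opening: 0.0362
```

Request:
servo_tool(
  steps=[
    {"x": 0, "y": 0, "z": 0, "yaw": 0},
    {"x": 0, "y": 0, "z": 0, "yaw": 0},
    {"x": 0, "y": 0, "z": 0, "yaw": 0},
    {"x": 0, "y": 0, "z": 0, "yaw": 0},
    {"x": 0, "y": 0, "z": 0, "yaw": 0},
  ],
  grip=5,
  grip_force=30,
)

```text
time: 10.8
ee_pos: [0.4623, 0.2456, 0.0827]
tcp_rot: [-179.8, 0.1, 174.1]
wrist_force: [-1.2, -6.5, 3.3]
opening: 0.0138
```

Request:
servo_tool(
  steps=[
    {"x": 0, "y": -1, "z": 0, "yaw": -4},
    {"x": 0, "y": -1, "z": 0, "yaw": -9},
    {"x": 0, "y": -1, "z": 0, "yaw": -14},
    {"x": 0, "y": -1, "z": 0, "yaw": -19},
    {"x": 0, "y": -1, "z": 0, "yaw": -24},
    {"x": 0, "y": -1, "z": 0, "yaw": -29},
    {"x": 0, "y": -1, "z": 0, "yaw": -30},
  ],
)

```text
time: 11.68
ee_pos: [0.4624, 0.2455, 0.083]
tcp_rot: [-179.9, 0.0, 144.1]
wrist_force: [-0.1, 5.4, -7.8]
opening: 0.0135
```

```bash
python3 - <<'E'
from h import *
o=get_obs();print(o['wrist_force'],o['torque'],o['q'].round(1))
E
```

```text
[-0.13145494  5.39260398 -7.7523559 ] [ 1.24696689 -0.19690944  0.04359298] [ 28.    1.6 -12.3  76.2  -0.1  63.9]
```

Request:
servo_tool(
  steps=[
    {"x": 0, "y": -0.5, "z": 0, "yaw": -5},
    {"x": 0, "y": -0.5, "z": 0, "yaw": -10},
    {"x": 0, "y": -0.5, "z": 0, "yaw": -15},
    {"x": 0, "y": -0.5, "z": 0, "yaw": -20},
    {"x": 0, "y": -0.5, "z": 0, "yaw": -25},
    {"x": 0, "y": -0.5, "z": 0, "yaw": -29},
    {"x": 0, "y": -0.5, "z": 0, "yaw": -29},
  ],
)

```text
time: 12.55
ee_pos: [0.4626, 0.2456, 0.083]
tcp_rot: [-179.9, -0.0, 115.1]
wrist_force: [1.8, 4.7, -10.0]
opening: 0.0133
```

```bash
python3 - <<'E'
from h import *
o=get_obs();print(o['wrist_force'],o['torque'],o['q'].round(1))
E
```

```text
[ 1.78395007  4.73091244 -9.95029834] [ 1.04419613 -0.43595811 -0.00506985] [ 27.9   1.6 -12.3  76.2   0.   92.9]
```

Request:
servo_tool(
  steps=[
    {"x": 0, "y": 0, "z": 0, "yaw": -2},
    {"x": 0, "y": 0, "z": 0, "yaw": -4},
    {"x": 0, "y": 0, "z": 0, "yaw": -5},
    {"x": 0, "y": 0, "z": 0, "yaw": -6},
    {"x": 0, "y": 0, "z": 0, "yaw": -6},
  ],
)

```text
time: 13.18
ee_pos: [0.4626, 0.2456, 0.083]
tcp_rot: [-179.9, -0.0, 109.1]
wrist_force: [0.5, 2.0, -8.0]
opening: 0.0129
```

```bash
python3 - <<'E'
from h import *
o=get_obs();print(o['wrist_force'],o['torque'],o['q'].round(1))
E
```

```text
[ 0.51725764  2.0284536  -8.02301873] [ 0.44728438 -0.38040066  1.0036666 ] [ 28.    1.6 -12.3  76.2   0.   98.8]
```

Request:
servo_tool(
  steps=[
    {"x": 0, "y": 0, "z": 0, "yaw": -2},
    {"x": 0, "y": 0, "z": 0, "yaw": -3},
    {"x": 0, "y": 0, "z": 0, "yaw": -3},
  ],
)

```text
time: 13.55
ee_pos: [0.4624, 0.2459, 0.0831]
tcp_rot: [-179.9, -0.1, 106.1]
wrist_force: [-0.7, 5.3, -7.7]
opening: 0.0132
```

Request:
servo_tool(
  steps=[
    {"x": 0, "y": 0, "z": 0, "yaw": 0},
    {"x": 0, "y": 0, "z": 0, "yaw": 0},
    {"x": 0, "y": 0, "z": 0, "yaw": 0},
    {"x": 0, "y": 0, "z": 0, "yaw": 0},
  ],
  grip=34,
)

```text
time: 14.05
ee_pos: [0.4626, 0.2458, 0.0833]
tcp_rot: [-180.0, -0.1, 106.1]
wrist_force: [0.2, 0.2, 0.0]
opening: 0.0341
```

Request:
servo_tool(
  steps=[
    {"x": 0, "y": 0, "z": 20, "yaw": 0},
    {"x": 0, "y": 0, "z": 60, "yaw": 0},
    {"x": 0, "y": 0, "z": 110, "yaw": 0},
    {"x": -60, "y": 0, "z": 125, "yaw": 0},
    {"x": -60, "y": 0, "z": 125, "yaw": 30},
    {"x": -60, "y": 0, "z": 125, "yaw": 60},
    {"x": -60, "y": 0, "z": 125, "yaw": 72},
    {"x": -60, "y": 0, "z": 125, "yaw": 72},
    {"x": -60, "y": 0, "z": 125, "yaw": 72},
    {"x": -60, "y": 0, "z": 125, "yaw": 72},
  ],
)

```text
time: 15.3
ee_pos: [0.4026, 0.2457, 0.2085]
tcp_rot: [-180.0, -0.0, 170.9]
wrist_force: [-0.9, 0.5, -0.8]
opening: 0.0337
```

```bash
python3 - <<'E'
from h import *
p,d,o=snap('wrist','w7');print(o['ee_pos'],o['tcp_rot'],o['q'].round(1))
w=wworld(d,o)
m=(np.hypot(w[...,0]-.4625,w[...,1]-.245)<.03)&(w[...,2]>.08)&(w[...,2]<.1)
t=w[m];print(len(t),cv2.minAreaRect((t[:,:2]*1000).astype(np.float32)))
c=t[:,:2]-t[:,:2].mean(0);_,_,V=np.linalg.svd(c,full_matrices=False);print(V[0],np.degrees(np.arctan2(V[0][1],V[0][0])))
p,d,o=snap('scene','s7')
cv2.imwrite('pics/s7c.png',cv2.resize(p[150:330,190:380,::-1],None,fx=3,fy=3,interpolation=cv2.INTER_CUBIC))
E
```

```text
[0.40260203 0.24573865 0.20846487] [-1.79953271e+02 -4.29209484e-02  1.70916328e+02] [31.4 -6.4 -6.1 90.3 -0.  40.5]
838 ((462.3368835449219, 243.73291015625), (14.176892280578613, 37.98894500732422), 21.02911949157715)
[ 0.36054802 -0.93274065] -68.86614462903157
```

View pics/w7.png

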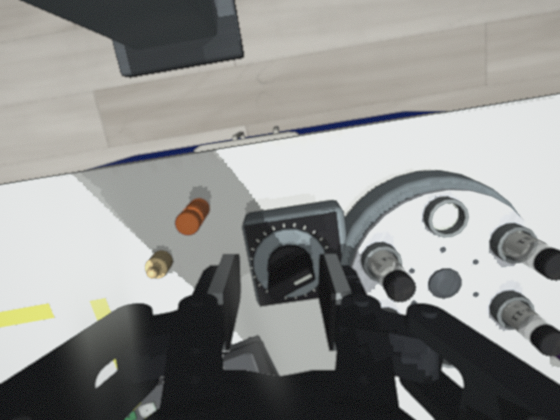

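View pics/s7c.png

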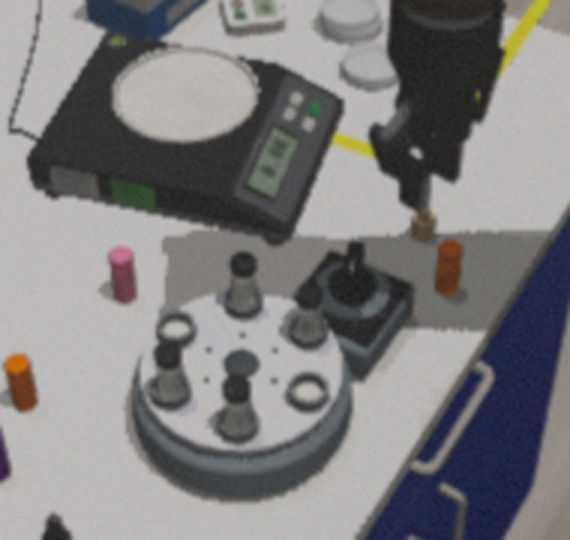

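```bash
python3 -c "
from h import *
print(job_done())"
```

```text
the job is handed in; nothing more can be done
None
```

I handed the job in at about 15.4 s of the 51 s allowed. The spare vial is in the empty cup straight across from the lone vial, and the knob is turned clockwise to its stop.

- **Vial:** the last pictures show it upright and released. The other three vials are still in their cups.
- **Knob:** the twisting force on the tool rose to about 1.0 N m at the stop. After I let go, the bar measured 68.9° (1.20 rad) in the wrist camera.
- **Bystanders:** the brass weight, dish and bottle look unmoved where the late pictures show them. I did not measure their positions again. At the end the gripper was clear of everything.
- **Checks that disagreed:** the wrist and top cameras differed by 1–3 mm on the cup and vial positions. I lined up the vial against the cup in the wrist view, and it went in with no contact force. While gripping the vial and the knob, the wrist force reached about 10 N, well under the 120 N limit.

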